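# Pin the microscope stage for transport

### The arm

A 7-joint arm with a two-finger parallel gripper is mounted at the origin on the work surface. World frame = base frame: x ahead of the robot, y to its left, z up, the work surface at z = 0. Lengths are in m, angles in rad, forces in N, time in s.
With the tool pointing down it reaches from about 0.4 to 0.925 m from the base axis. Payload 5.6 kg.
Tool frame: the origin (TCP) lies on the centre line of the jaws, within the pads' length; the fingertips stand 19 mm ahead of it and the grasp point (between the pads) is the TCP; z points along the fingers, y is the line along which they close (so a half turn about z gives the same grasp; the last joint's range is limited). The gripper opens to 85 mm and grips with 20 to 120 N. Pads are 22 mm wide; open, the fingers measure 114 mm over their backs; the gripper's body (76 mm by 85 mm) begins 54 mm behind the grasp point. The pads swing forward as they close: fully open they stand 13 mm farther back than shut.
Start: joints at [-1.25, 0.468, -0.012, 1.603, 0.006, 1.071, -0.056], TCP at [0.231, 0.607, 0.25] pointing down, gripper open.
Joint ranges: [-2.53, 2.53], [-0.31, 2.02], [-1.57, 1.55], [0.28, 2.44], [-1.29, 4.43], [0.15, 1.84], [-2.92, 2.92]. Speed limits (rad/s): [2.57, 2.57, 3.14, 3.14, 3.14, 3.14, 3.14].

### API

Orientations are given as [roll, pitch, yaw] about the fixed x, y, z axes, in that order (R = Rz(yaw) Ry(pitch) Rx(roll)).
In Python, from bench import robot gives the robot as it stands. The module is installed in compiled form; this text tells all that it offers.
- The arm moves only by the tool send_rows, never from a script. Its argument "motion" is a list of rows, each an object with "rot": the turn, a rotation vector about the tool's x, y, z in rad, a list of three; "travel": the shift along the tool's x, y, z in mm, a list of three; "fingers": the gripper's target within -1 to 1 (fully open at 1, half-way at 0, shut at -1). A call has 1 to 12 rows; each row shifts and turns the commanded pose from where the row before left it, along the tool's axes as they then stand; what a row does not reach is not made up. A row lasts 1/10 s, in which the tool goes at most 50 mm and 8.59 degrees, less where a joint would pass 70% of its speed; a pose out of reach is approached as far as the arm can. A call is refused whole if a number of a shift passes 50 or a number of a turn 0.15, either way. A call with a gripper value outside its range is refused whole. The fingers move at their own pace and stop on an object; the grip force is fixed at half the most. Time passes only in rows, so rows that do not move let the fingers close. It gives the time, the measured TCP pose, the force, the opening and the grip force at its end, in the units of the state.
- robot.read_state(): the state, without advancing time (a new reading comes with each control period).
- robot.grab_frame(name): name is "side" or "top"; returns a dict with "color" (480x640x3 uint8, red, green, blue), "range_z" (480x640 float32, m along the optical axis (not along the pixel's ray), 0 where there is no reading), "K" (3x3 intrinsics, pixels), "pose" (4x4, takes a point from camera to world coordinates). Camera axes: x right, y down, z forward; pixel columns grow to the right and rows downward; lengths in m; the calibration is good to about 2 mm. A picture is of the moment at which its call begins.
- robot.finish_job(): hands the job in; it is judged then, once.
The state is a dict: "t": time; "joint_pos": joint angles; "joint_velocities": joint speeds; "joint_efforts": joint torques, N m; "tcp_pos": TCP position; "tool_rot": TCP orientation; "contact_force": force on the tool from outside, world axes, zero at the start; "moment": the same for the moment, N m; "finger_gap": opening from 0.0 (shut) to 1.0 (fully open); "finger_force": force on a finger pad.
Only numpy, scipy, OpenCV 4.12 (cv2) and the standard library are available. Lean on these libraries where they do the work, as an engineer would, in place of code of your own. Each camera call takes 0.05 s, during which the arm holds its last target. There are 200 camera calls.

### The job

Lock the microscope stage for transport: take the long red-headed locking pin from its stand, put it into the brass-ringed hole of the sliding carriage, and with light downward pressure slide the carriage along until the pin drops into the hidden hole in the stage below, which lies somewhere between the two white marks. Then push the pin fully home, so that its flange sits flat on the carriage, and let go of it. Work gently: do not ram or force the pin, leave the short black pin in the stand, and leave the other things on the bench where they are.

Things in the scene. Friction and masses are not known exactly. Their poses are not given: they have to be found in the camera images.
- pin: locking pin, about 90 g: steel shank 10 mm across, 45 mm long, tip bevelled over its last 2 mm to 8.4 mm; above it a flange 26 mm across, 4 mm thick; above that a red knurled grip 18 mm across, 34 mm tall. Origin on the axis at the flange's underside, z from tip to grip (grip: z = 4 to 38 mm). Starts upright in either hole of the stand, flange on the stand's top
- pin_tip (a point): the lower end of the locking pin's shank, 45 mm below the pin's origin
- spare_pin: a shorter pin with a black grip, like the locking pin but with a shank of only 22 mm; it stands in the stand's other hole and is to be left there
- stand: fixed aluminium pin stand, block 140 mm (x) by 60 (y) by 60 tall, origin at the centre of its underside; two 13 mm holes at x = -35 and +35 mm, y = 0
- stage: fixed black stage unit, 232 mm (x, -195 to +37) by 340 (y), deck 40 mm above the bench (39.5 under the pin). Origin at bench height, midway between the white marks, on the line along which the carriage's hole travels, the y axis. The lower hole, 12 mm wide, deep enough for the pin, is in the deck on this line (x = 0), always hidden under the carriage; its y is anywhere from -22 to +22 mm
- marks (a point): on the deck, 40 mm above the stage's origin, midway between the two white marks, which stand at y = -24 and +24 mm on the stage's +x edge. Inside the lower hole two spring jaws grip the pin from 10 mm below the deck on, so the last 11 mm must be pushed, with about 3 to 10 N
- carriage: sliding carriage with a clear 24-well plate (top 75 mm above the bench). Slides along the stage's y axis (2 N of friction, no spring), at most 60 mm either way from the marks; starts 35 to 55 mm on their +y side. Its bar over the deck: 40 mm (x) by 180 (y), 42 to 63 mm above the bench. Origin at bench height on the axis of the bar's hole, axes as the stage's
- bore (a point): centre of the mouth of the carriage's hole, on the bar's top face 63 mm above the bench: an 11 mm through hole with a 2 mm chamfer and a brass ring round it; z up. With the pin's tip resting on the deck in this hole, the flange stands 21.5 mm above the bar; over the lower hole the pin goes further down
- bottle: amber bottle with blue cap, 56 mm across, 140 mm tall, origin under its centre; bystander
- jar: clear jar, 60 mm across, 70 mm tall, origin under its centre; bystander
- objective: steel microscope objective with a green ring, standing, 33 mm across, 46 mm tall, origin under its centre; bystander
- filter_cube: black filter cube, 36 mm, with a green and an amber window, origin under its centre; bystander
- screwdriver: screwdriver lying on the bench, 170 mm long; bystander
- tip_box: blue divided open box, 120 by 85 by 50 mm, origin under its centre; bystander

How it is judged:
By the outcome, as a careful person would: the job done as asked, in the order asked, and still so for the second after the job is handed in, with the robot touching nothing.
It also fails if it takes over 69 s, if anything falls off the work surface, if the arm or the gripper's body presses on something with over 40 N, if the wrist force passes 120 N, or if a joint passes its speed limit or range.

## Working session

There is one attempt and no reset: what is moved stays moved. The work goes in short steps, Python scripts to look and compute and a tool call to move; the robot and the scene stay as the last step left them, time stands still between calls to the robot, and variables do not carry over. Pictures are saved under pics/ and viewed, at most 10 in all, crops included, and the job is handed in when it is done.

Besides the shell and the picture viewer there is one more tool, called as name(argument=value, ...) on one line, values as JSON. send_rows: Moves the arm, as the interface text tells. Its arguments: {"type":"object","properties":{"motion":{"type":"array","items":{"type":"object","properties":{"rot":{"type":"array","items":{"type":"number"}},"travel":{"type":"array","items":{"type":"number"}},"fingers":{"type":"number"}}}}},"required":["motion"]}

```bash
mkdir -p pics; cat > h.py <<'E'
from bench import robot
import numpy as np, cv2
def grab(n,f=None):
    d=robot.grab_frame(n)
    if f: cv2.imwrite('pics/'+f,cv2.cvtColor(d['color'],cv2.COLOR_RGB2BGR)); np.savez('pics/'+f+'.npz',**d)
    return d
def pz(d,u,v,z):  # ray through pixel meets height z
    K,T=d['K'],d['pose']; r=T[:3,:3]@np.linalg.inv(K)@[u,v,1]
    return T[:3,3]+r*(z-T[2,3])/r[2]
def proj(d,p):
    T=d['pose']; c=T[:3,:3].T@(np.array(p)-T[:3,3]); q=d['K']@c; return q[:2]/q[2]
E
python3 - <<'E'
from h import *
for n in('top','side'):
    d=grab(n,n+'0.png'); print(n,d['K'].tolist(),d['pose'].round(3).tolist())
s=robot.read_state(); print(s)
E
```

```text
top [[595.7460255539457, 0.0, 312.9939674119208], [0.0, 595.7460255539457, 241.94075460108508], [0.0, 0.0, 1.0]] [[0.007, -0.996, 0.091, 0.466], [-1.0, -0.005, 0.02, -0.035], [-0.019, -0.091, -0.996, 1.513], [0.0, 0.0, 0.0, 1.0]]
side [[563.5258410012872, 0.0, 312.92635672488626], [0.0, 563.5258410012872, 239.89153363157482], [0.0, 0.0, 1.0]] [[0.863, -0.289, 0.414, 0.097], [-0.505, -0.491, 0.71, -0.952], [-0.002, -0.822, -0.57, 0.813], [0.0, 0.0, 0.0, 1.0]]
{'t': 0.1, 'joint_pos': array([-1.24999616,  0.46832524, -0.01158359,  1.60350167,  0.00598093,
        1.0713926 , -0.05628974]), 'joint_velocities': array([ 8.44011418e-04, -5.20958295e-04,  7.21114309e-04, -4.42264408e-03,
        8.46714216e-04, -1.70993041e-03, -9.73779465e-05]), 'joint_efforts': array([ 9.91072520e-04, -5.33527780e+01,  2.12662626e-02, -2.51967072e+01,
        1.14336520e-02,  4.28104919e-03, -1.55363313e-05]), 'tcp_pos': array([0.23119143, 0.60700835, 0.24942245]), 'tool_rot': array([-3.14000379e+00,  1.06800809e-04,  2.77771191e+00]), 'contact_force': array([0.46401813, 0.22628969, 0.10118195]), 'moment': array([ 0.00221268,  0.01069225, -0.0158318 ]), 'finger_force': 0.0, 'finger_gap': 0.9976276284078226}
```

View pics/top0.png

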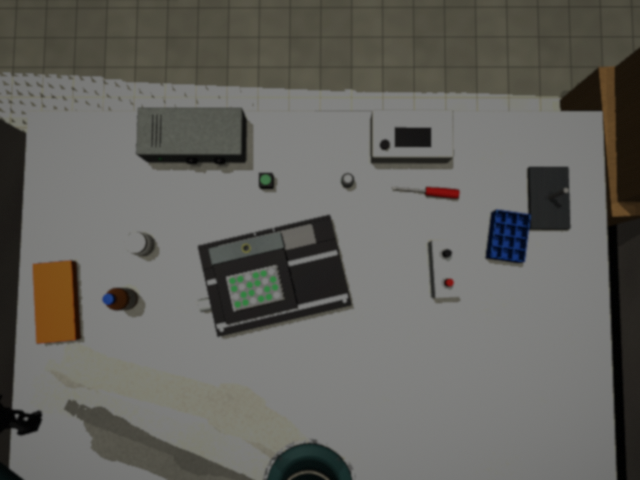

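View pics/side0.png

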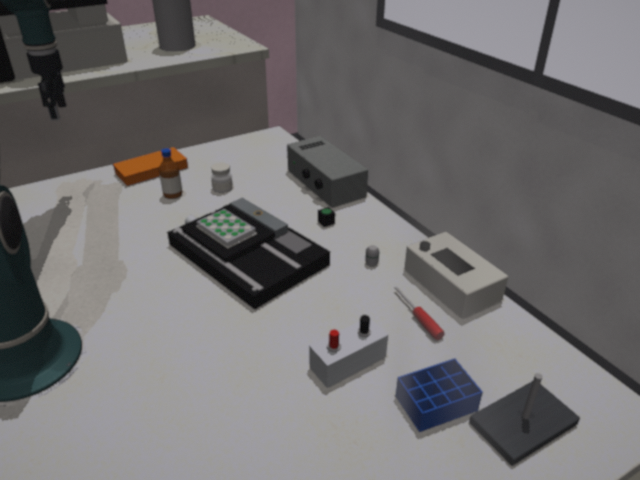

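The top view shows the stage near (275,275), the brass ring near (246,247), the red pin near (449,283) and the black pin near (447,254). I'll enlarge these.

```bash
python3 - <<'E'
import cv2,numpy as np
im=cv2.imread('pics/top0.png')
a=cv2.resize(im[205:305,190:355],None,fx=4.8,fy=4.8,interpolation=cv2.INTER_CUBIC)
b=cv2.resize(im[235:305,420:475],None,fx=4.8,fy=4.8,interpolation=cv2.INTER_CUBIC)
a=cv2.convertScaleAbs(a,alpha=1.8,beta=20)
cv2.imwrite('pics/c1.png',a)
im=cv2.imread('pics/top0.png')
b=cv2.resize(im[230:310,420:480],None,fx=7,fy=7,interpolation=cv2.INTER_CUBIC)
cv2.imwrite('pics/c2.png',b)
E
```

```text
(no output)
```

View pics/c1.png

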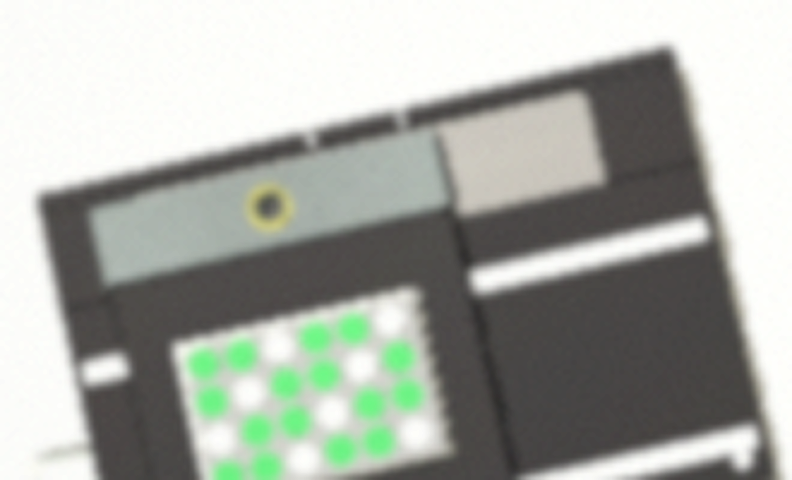

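View pics/c2.png

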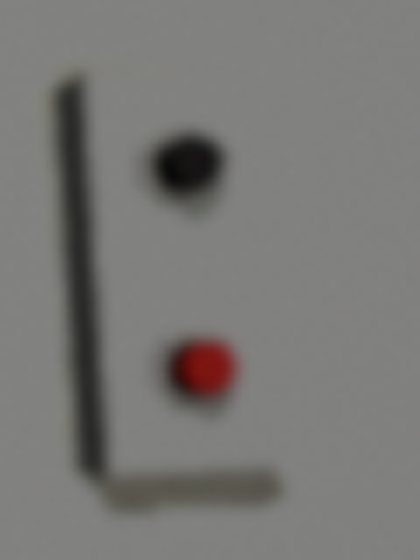

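The crops put the ring at crop (268,206), the marks at (312,138) and (403,119), and the red grip top at (206,368).

```bash
python3 - <<'E'
from h import *
d=dict(np.load('pics/top0.png.npz')); s=dict(np.load('pics/side0.png.npz'))
f=lambda u,v,k,o:((u+.5)/k-.5+o[0],(v+.5)/k-.5+o[1])
A=lambda u,v,z:pz(d,*f(u,v,4.8,(190,205)),z)
B=lambda u,v,z:pz(d,*f(u,v,7,(420,230)),z)
ring=A(268,206,.063); m1=A(312,138,.04); m2=A(403,119,.04)
print('ring',ring,'marks',m1,m2,np.linalg.norm(m1-m2))
e=[A(90,210,.063),A(437,135,.063),A(105,285,.063),A(450,207,.063)]
e2=[A(40,200,.04),A(672,48,.04)]
for a,b in((e[0],e[1]),(e[2],e[3]),e2): print('y-dir yaw',np.arctan2(*(a-b)[[1,0]])-np.pi/2,np.linalg.norm(a-b))
pin=B(206,368,.098); print('pin',pin,'spare',B(190,162,.098))
print('stand edge',B(85,75,.06),B(105,475,.06))
# side: red & brass blobs
for n,i in(('top',d),('side',s)):
    hsv=cv2.cvtColor(i['color'],cv2.COLOR_RGB2HSV)
    m=((hsv[...,0]<8)|(hsv[...,0]>172))&(hsv[...,1]>150)&(hsv[...,2]>60)
    k,l,st,c=cv2.connectedComponentsWithStats(m.astype(np.uint8))
    print(n,[(x[:5].tolist(),y.round(1).tolist()) for x,y in zip(st,c) if 15<x[4]<5000])
print('proj pin top/bottom side',proj(s,[*pin[:2],.098]),proj(s,[*pin[:2],.064]),'ring',proj(s,ring), 'pin top', proj(d,[*pin[:2],.098]))
im=s['color'][290:400,290:410]; 
a=cv2.resize(im,None,fx=4,fy=4,interpolation=cv2.INTER_CUBIC)
b=cv2.resize(s['color'][190:300,190:270],None,fx=4,fy=4,interpolation=cv2.INTER_CUBIC)
cv2.imwrite('pics/c3.png',cv2.convertScaleAbs(np.hstack([a,b])[...,::-1],alpha=1.5))
E
```

```text
ring [0.58428196 0.15902012 0.063     ] marks [0.62169372 0.13981475 0.04      ] [0.63183566 0.09263787 0.04      ] 0.04825471230931387
y-dir yaw 0.21883337308175155 0.18124762656657856
y-dir yaw 0.22834740143881915 0.18011988288975042
y-dir yaw 0.24218471789830365 0.33739274345041365
pin [ 0.50193869 -0.32876662  0.098     ] spare [ 0.57156539 -0.32434306  0.098     ]
stand edge [ 0.60462828 -0.29606153  0.06      ] [ 0.46577305 -0.30137233  0.06      ]
top [([426, 188, 33, 10, 265], [442.1, 192.4]), ([446, 279, 7, 7, 40], [448.8, 282.2])]
side [([416, 308, 22, 22, 131], [426.0, 318.1]), ([330, 330, 8, 18, 122], [333.7, 338.5])]
proj pin top/bottom side [332.74594044 331.54337928] [332.41223982 345.02599947] ring [257.43448118 212.47273832] pin top [449.         282.14285714]
```

View pics/c3.png

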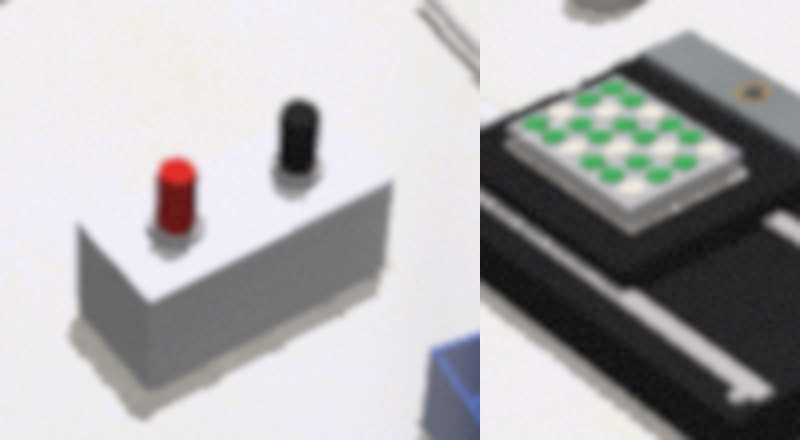

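The side view agrees with the top estimates to about 1 to 2 mm: ring at (258,212.5), pin at (333.7,338.5). Pin is at about (0.5025,-0.329), ring at (0.584,0.159), stage yaw about 0.225. I'll move off towards the pin.

send_rows(motion=[{"travel":[-37.6,-30.1,0],"rot":[0,0,0],"fingers":0.2},{"travel":[-37.6,-30.1,0],"rot":[0,0,0],"fingers":0.2},{"travel":[-37.6,-30.1,0],"rot":[0,0,0],"fingers":0.2},{"travel":[-37.6,-30.1,0],"rot":[0,0,0],"fingers":0.2},{"travel":[-37.6,-30.1,0],"rot":[0,0,0],"fingers":0.2},{"travel":[-37.6,-30.1,0],"rot":[0,0,0],"fingers":0.2},{"travel":[-37.6,-30.1,0],"rot":[0,0,0],"fingers":0.2},{"travel":[-37.6,-30.1,0],"rot":[0,0,0],"fingers":0.2},{"travel":[-37.6,-30.1,0],"rot":[0,0,0],"fingers":0.2},{"travel":[-37.6,-30.1,0],"rot":[0,0,0],"fingers":0.2},{"travel":[-37.6,-30.1,0],"rot":[0,0,0],"fingers":0.2}])

```text
t: 1.2
tcp_pos: [0.5005, 0.149, 0.2502]
tool_rot: [3.142, -0.0, 2.778]
contact_force: [1.5, -0.1, -0.2]
finger_gap: 0.603
finger_force: 0.0
```

send_rows(motion=[{"rot":[0,0,0.15],"travel":[0,0,0],"fingers":0.2},{"rot":[0,0,0.15],"travel":[0,0,0],"fingers":0.2},{"rot":[0,0,0.15],"travel":[0,0,0],"fingers":0.2},{"rot":[0,0,0.15],"travel":[0,0,0],"fingers":0.2},{"rot":[0,0,0.15],"travel":[0,0,0],"fingers":0.2},{"rot":[0,0,0.15],"travel":[0,0,0],"fingers":0.2},{"rot":[0,0,0.15],"travel":[0,0,0],"fingers":0.2},{"rot":[0,0,0.15],"travel":[0,0,0],"fingers":0.2},{"rot":[0,0,0.15],"travel":[0,0,0],"fingers":0.2},{"rot":[0,0,0.15],"travel":[0,0,0],"fingers":0.2},{"rot":[0,0,0.15],"travel":[0,0,0],"fingers":0.2},{"rot":[0,0,0.15],"travel":[0,0,0],"fingers":0.2}])

```text
t: 2.4
tcp_pos: [0.4997, 0.1508, 0.25]
tool_rot: [-3.141, 0.001, 0.972]
contact_force: [-0.7, 0.5, 0.2]
finger_gap: 0.597
finger_force: 0.0
```

send_rows(motion=[{"rot":[0,0,0.15],"travel":[0,0,0],"fingers":0.2},{"rot":[0,0,0.15],"travel":[0,0,0],"fingers":0.2},{"rot":[0,0,0.15],"travel":[0,0,0],"fingers":0.2},{"rot":[0,0,0.15],"travel":[0,0,0],"fingers":0.2},{"rot":[0,0,0.15],"travel":[0,0,0],"fingers":0.2}])

```text
t: 2.9
tcp_pos: [0.4997, 0.1508, 0.25]
tool_rot: [3.142, 0.001, 0.222]
contact_force: [1.4, 0.7, 0.2]
finger_gap: 0.598
finger_force: 0.0
```

send_rows(motion=[{"travel":[-10.4,46.8,0],"rot":[0,0,0],"fingers":0.2},{"travel":[-10.4,46.8,0],"rot":[0,0,0],"fingers":0.2},{"travel":[-10.4,46.8,0],"rot":[0,0,0],"fingers":0.2},{"travel":[-10.4,46.8,0],"rot":[0,0,0],"fingers":0.2},{"travel":[-10.4,46.8,0],"rot":[0,0,0],"fingers":0.2},{"travel":[-10.4,46.8,0],"rot":[0,0,0],"fingers":0.2},{"travel":[-10.4,46.8,0],"rot":[0,0,0],"fingers":0.2},{"travel":[-10.4,46.8,0],"rot":[0,0,0],"fingers":0.2},{"travel":[-10.4,46.8,0],"rot":[0,0,0],"fingers":0.2},{"travel":[-10.4,46.8,0],"rot":[0,0,0],"fingers":0.2}])

```text
t: 3.9
tcp_pos: [0.5041, -0.3301, 0.2499]
tool_rot: [-3.141, 0.0, 0.228]
contact_force: [1.0, -0.2, -0.3]
finger_gap: 0.599
finger_force: 0.0
```

send_rows(motion=[{"travel":[0,0,40],"rot":[0,0,0],"fingers":0.1},{"travel":[0,0,40],"rot":[0,0,0],"fingers":0.0},{"travel":[0,0,30],"rot":[0,0,0],"fingers":0.0},{"travel":[0,0,0],"rot":[0,0,0],"fingers":0.0}])

```text
t: 4.3
tcp_pos: [0.5017, -0.3267, 0.136]
tool_rot: [-3.136, 0.007, 0.227]
contact_force: [0.7, 0.4, 0.2]
finger_gap: 0.503
finger_force: 0.0
```

```bash
python3 - <<'E'
from h import *
d=grab('side','s1.png'); t=grab('top','t1.png')
a=cv2.resize(d['color'][270:400,270:400],None,fx=3.8,fy=3.8,interpolation=cv2.INTER_CUBIC)
cv2.imwrite('pics/c4.png',cv2.convertScaleAbs(a[...,::-1],alpha=1.5))
s=robot.read_state(); print(s['tcp_pos'],s['tool_rot'],s['joint_pos'])
E
```

```text
[ 0.50428135 -0.32881095  0.14048646] [-3.14157264e+00  7.93660109e-04  2.27507118e-01] [ 0.01398618  0.59820427  0.68923913  1.84392364 -0.4847422   0.87480636
 -0.40562153]
```

View pics/c4.png

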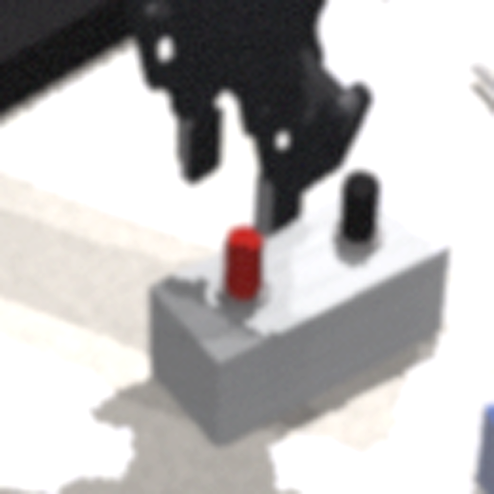

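The picture shows the jaws open and straddling the red grip, whose top is at crop (243,238). Next I descend and grip.

send_rows(motion=[{"travel":[-1.5,0,20],"rot":[0,0,0],"fingers":0.0},{"travel":[0,0,15],"rot":[0,0,0],"fingers":0.0},{"travel":[0,0,10],"rot":[0,0,0],"fingers":0.0},{"travel":[0,0,8],"rot":[0,0,0],"fingers":0.0},{"travel":[0,0,0],"rot":[0,0,0],"fingers":0.0},{"travel":[0,0,0],"rot":[0,0,0],"fingers":0.0}])

```text
t: 5.0
tcp_pos: [0.5031, -0.3291, 0.0876]
tool_rot: [3.141, -0.0, 0.228]
contact_force: [-0.1, 0.5, 1.1]
finger_gap: 0.499
finger_force: 0.0
```

send_rows(motion=[{"travel":[0,0,0],"rot":[0,0,0],"fingers":-0.3},{"travel":[0,0,0],"rot":[0,0,0],"fingers":-0.5},{"travel":[0,0,0],"rot":[0,0,0],"fingers":-0.6},{"travel":[0,0,0],"rot":[0,0,0],"fingers":-0.7},{"travel":[0,0,0],"rot":[0,0,0],"fingers":-1},{"travel":[0,0,0],"rot":[0,0,0],"fingers":-1},{"travel":[0,0,0],"rot":[0,0,0],"fingers":-1}])

```text
t: 5.7
tcp_pos: [0.5032, -0.3292, 0.088]
tool_rot: [3.141, -0.001, 0.228]
contact_force: [-0.8, 0.9, 6.3]
finger_gap: 0.189
finger_force: 58.4
```

send_rows(motion=[{"travel":[0,0,-5],"rot":[0,0,0],"fingers":-1},{"travel":[0,0,-10],"rot":[0,0,0],"fingers":-1},{"travel":[0,0,-20],"rot":[0,0,0],"fingers":-1},{"travel":[0,0,-30],"rot":[0,0,0],"fingers":-1},{"travel":[0,0,-35],"rot":[0,0,0],"fingers":-1},{"travel":[0,0,-30],"rot":[0,0,0],"fingers":-1},{"travel":[0,0,0],"rot":[0,0,0],"fingers":-1},{"travel":[0,0,0],"rot":[0,0,0],"fingers":-1}])

```text
t: 6.5
tcp_pos: [0.5029, -0.3285, 0.218]
tool_rot: [-3.141, -0.001, 0.228]
contact_force: [-0.9, -0.3, -1.5]
finger_gap: 0.187
finger_force: 59.2
```

```bash
python3 - <<'E'
from h import *
d=grab('side','s2.png'); t=grab('top')
s=robot.read_state(); p=s['tcp_pos']; print(p,s['tool_rot'],s['contact_force'],s['finger_gap'])
u,v=proj(d,p).astype(int); print(u,v)
c=d['color'][v-40:v+70,u-50:u+50]
cv2.imwrite('pics/c5.png',cv2.convertScaleAbs(cv2.resize(c,None,fx=5,fy=5,interpolation=cv2.INTER_CUBIC)[...,::-1],alpha=1.4))
# offsets of the crop
print('crop origin',u-50,v-40)
for z in(-.027,-.023,-.027-.045): print(z,(proj(d,p+[0,0,z])-[u-50,v-40])*5)
E
```

```text
[ 0.50227649 -0.32806634  0.21629717] [-3.13978717e+00  1.42784408e-03  2.27989829e-01] [-0.04076221 -0.2023422  -0.05676855] 0.18929899316588708
333 280
crop origin 283 240
-0.027 [253.29083869 261.85172532]
-0.023 [253.5127923  252.85667545]
-0.072 [250.86415303 360.19731315]
```

View pics/c5.png

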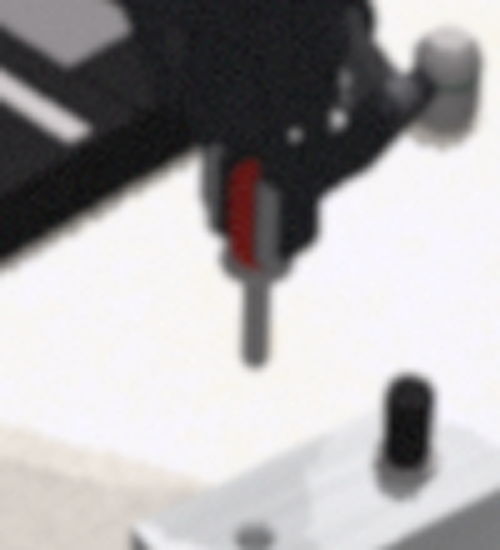

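The pin hangs straight, with its tip at crop (255,365). I'll carry it over to the carriage hole.

send_rows(motion=[{"travel":[8,-19,0],"rot":[0,0,0],"fingers":-1},{"travel":[15.8,-38,0],"rot":[0,0,0],"fingers":-1},{"travel":[15.8,-38,0],"rot":[0,0,0],"fingers":-1},{"travel":[15.8,-38,0],"rot":[0,0,0],"fingers":-1},{"travel":[15.8,-38,0],"rot":[0,0,0],"fingers":-1},{"travel":[15.8,-38,0],"rot":[0,0,0],"fingers":-1},{"travel":[15.8,-38,0],"rot":[0,0,0],"fingers":-1},{"travel":[15.8,-38,0],"rot":[0,0,0],"fingers":-1},{"travel":[15.8,-38,0],"rot":[0,0,0],"fingers":-1},{"travel":[15.8,-38,0],"rot":[0,0,0],"fingers":-1},{"travel":[15.8,-38,0],"rot":[0,0,0],"fingers":-1},{"travel":[15.8,-38,0],"rot":[0,0,0],"fingers":-1}])

```text
t: 7.8
tcp_pos: [0.5805, 0.1395, 0.2159]
tool_rot: [3.141, 0.003, 0.228]
contact_force: [0.1, 0.1, -1.6]
finger_gap: 0.189
finger_force: 59.2
```

send_rows(motion=[{"travel":[8,-19,0],"rot":[0,0,0],"fingers":-1},{"travel":[0,0,0],"rot":[0,0,0],"fingers":-1},{"travel":[0,0,30],"rot":[0,0,0],"fingers":-1},{"travel":[0,0,25],"rot":[0,0,0],"fingers":-1},{"travel":[0,0,12],"rot":[0,0,0],"fingers":-1},{"travel":[0,0,0],"rot":[0,0,0],"fingers":-1},{"travel":[0,0,0],"rot":[0,0,0],"fingers":-1}])

```text
t: 8.5
tcp_pos: [0.5854, 0.1572, 0.1508]
tool_rot: [3.141, -0.001, 0.226]
contact_force: [0.9, -1.2, -1.1]
finger_gap: 0.186
finger_force: 59.2
```

```bash
python3 - <<'E'
from h import *
d=grab('side','s3.png')
s=robot.read_state(); p=s['tcp_pos']; print(p,s['tool_rot'],s['contact_force'],s['finger_gap'])
c=d['color'][160:240,215:295]
cv2.imwrite('pics/c6.png',cv2.convertScaleAbs(cv2.resize(c,None,fx=7,fy=7,interpolation=cv2.INTER_CUBIC)[...,::-1],alpha=1.6))
for z in(p[2]-.072,.063): print(z,(proj(d,[*p[:2],z])-[215,160])*7)
print((proj(d,[.58428,.15902,.063])-[215,160])*7)
E
```

```text
[0.58568229 0.15752781 0.15135358] [ 3.14144894e+00 -1.61768456e-03  2.26695881e-01] [ 0.89376516 -0.45500401 -1.75034337] 0.1921834432280595
0.07935358070203662 [299.74774059 329.22101003]
0.063 [302.37347526 368.15535932]
[297.03659109 367.31079241]
```

View pics/c6.png

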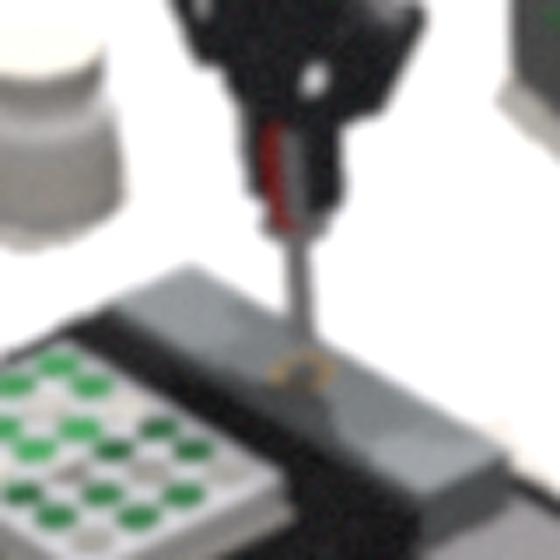

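The tip is just above the ring: shank bottom at crop (304,338), ring centre at (303,372). The offset is about 1 to 2 mm, so I'll nudge it and lower gently.

send_rows(motion=[{"travel":[-0.7,-1.4,0],"rot":[0,0,0],"fingers":-1},{"travel":[0,0,6],"rot":[0,0,0],"fingers":-1},{"travel":[0,0,5],"rot":[0,0,0],"fingers":-1},{"travel":[0,0,2],"rot":[0,0,0],"fingers":-1},{"travel":[0,0,2],"rot":[0,0,0],"fingers":-1},{"travel":[0,0,2],"rot":[0,0,0],"fingers":-1},{"travel":[0,0,0],"rot":[0,0,0],"fingers":-1}])

```text
t: 9.25
tcp_pos: [0.5841, 0.159, 0.1331]
tool_rot: [3.141, -0.0, 0.227]
contact_force: [1.1, -0.2, -1.4]
finger_gap: 0.191
finger_force: 59.5
```

send_rows(motion=[{"travel":[0,0,1],"rot":[0,0,0],"fingers":-1},{"travel":[0,0,1],"rot":[0,0,0],"fingers":-1},{"travel":[0,0,0],"rot":[0,0,0],"fingers":-1}])

```text
t: 9.55
tcp_pos: [0.5841, 0.1591, 0.1313]
tool_rot: [3.141, -0.0, 0.228]
contact_force: [0.8, -0.8, -0.9]
finger_gap: 0.188
finger_force: 59.4
```

send_rows(motion=[{"travel":[0,0,2],"rot":[0,0,0],"fingers":-1},{"travel":[0,0,2],"rot":[0,0,0],"fingers":-1},{"travel":[0,0,2],"rot":[0,0,0],"fingers":-1},{"travel":[0,0,0],"rot":[0,0,0],"fingers":-1}])

```text
t: 9.95
tcp_pos: [0.584, 0.1592, 0.125]
tool_rot: [3.141, -0.0, 0.228]
contact_force: [1.5, -2.8, -2.2]
finger_gap: 0.192
finger_force: 59.2
```

send_rows(motion=[{"travel":[0,0,3],"rot":[0,0,0],"fingers":-1},{"travel":[0,0,3],"rot":[0,0,0],"fingers":-1},{"travel":[0,0,3],"rot":[0,0,0],"fingers":-1},{"travel":[0,0,1],"rot":[0,0,0],"fingers":-1},{"travel":[0,0,0],"rot":[0,0,0],"fingers":-1}])

```text
t: 10.45
tcp_pos: [0.5838, 0.1593, 0.115]
tool_rot: [3.141, 0.0, 0.228]
contact_force: [2.5, -0.6, -2.2]
finger_gap: 0.194
finger_force: 59.2
```

send_rows(motion=[{"travel":[0,0,1],"rot":[0,0,0],"fingers":-1},{"travel":[0,0,1],"rot":[0,0,0],"fingers":-1},{"travel":[0,0,0],"rot":[0,0,0],"fingers":-1}])

```text
t: 10.75
tcp_pos: [0.5839, 0.1594, 0.1132]
tool_rot: [3.142, -0.0, 0.228]
contact_force: [1.7, -1.9, -1.2]
finger_gap: 0.191
finger_force: 59.2
```

send_rows(motion=[{"travel":[0,0,0.7],"rot":[0,0,0],"fingers":-1},{"travel":[0,0,0],"rot":[0,0,0],"fingers":-1}])

```text
t: 10.95
tcp_pos: [0.5839, 0.1594, 0.1126]
tool_rot: [-3.142, -0.0, 0.228]
contact_force: [0.9, -1.8, 0.1]
finger_gap: 0.189
finger_force: 59.2
```

send_rows(motion=[{"travel":[0,0,0.5],"rot":[0,0,0],"fingers":-1},{"travel":[0,0,0.3],"rot":[0,0,0],"fingers":-1},{"travel":[0,0,0],"rot":[0,0,0],"fingers":-1}])

```text
t: 11.25
tcp_pos: [0.5841, 0.1594, 0.1125]
tool_rot: [-3.141, -0.001, 0.228]
contact_force: [0.4, -2.3, 5.1]
finger_gap: 0.196
finger_force: 59.8
```

Contact with the deck at about 5 N. Next I slide along stage -y, which is tool +y. The first 24 mm cannot contain the hole.

send_rows(motion=[{"travel":[0,1,0],"rot":[0,0,0],"fingers":-1},{"travel":[0,2,0],"rot":[0,0,0],"fingers":-1},{"travel":[0,2,0],"rot":[0,0,0],"fingers":-1},{"travel":[0,2,0],"rot":[0,0,0],"fingers":-1},{"travel":[0,1,0],"rot":[0,0,0],"fingers":-1}])

```text
t: 11.75
tcp_pos: [0.5849, 0.1559, 0.1124]
tool_rot: [-3.135, 0.0, 0.23]
contact_force: [-2.5, 6.6, 5.2]
finger_gap: 0.19
finger_force: 60.1
```

send_rows(motion=[{"travel":[0,2,0],"rot":[0,0,0],"fingers":-1},{"travel":[0,2,0],"rot":[0,0,0],"fingers":-1},{"travel":[0,2,0],"rot":[0,0,0],"fingers":-1},{"travel":[0,2,0],"rot":[0,0,0],"fingers":-1},{"travel":[0,2,0],"rot":[0,0,0],"fingers":-1},{"travel":[0,2,0],"rot":[0,0,0],"fingers":-1},{"travel":[0,2,0],"rot":[0,0,0],"fingers":-1},{"travel":[0,0,0],"rot":[0,0,0],"fingers":-1}])

```text
t: 12.55
tcp_pos: [0.5883, 0.1421, 0.1125]
tool_rot: [-3.136, -0.0, 0.23]
contact_force: [-1.3, 5.5, 5.3]
finger_gap: 0.19
finger_force: 60.1
```

send_rows(motion=[{"travel":[0,1.5,0],"rot":[0,0,0],"fingers":-1},{"travel":[0,1.5,0],"rot":[0,0,0],"fingers":-1},{"travel":[0,1.5,0],"rot":[0,0,0],"fingers":-1},{"travel":[0,1.5,0],"rot":[0,0,0],"fingers":-1}])

```text
t: 12.95
tcp_pos: [0.5895, 0.1368, 0.1124]
tool_rot: [-3.135, -0.0, 0.23]
contact_force: [-1.2, 7.0, 6.0]
finger_gap: 0.188
finger_force: 60.1
```

send_rows(motion=[{"travel":[0,1,0],"rot":[0,0,0],"fingers":-1},{"travel":[0,1,0],"rot":[0,0,0],"fingers":-1},{"travel":[0,1,0],"rot":[0,0,0],"fingers":-1},{"travel":[0,1,0],"rot":[0,0,0],"fingers":-1}])

```text
t: 13.35
tcp_pos: [0.5905, 0.1329, 0.1125]
tool_rot: [-3.135, -0.0, 0.23]
contact_force: [-0.1, 6.1, 6.5]
finger_gap: 0.188
finger_force: 60.1
```

send_rows(motion=[{"travel":[0,1,0],"rot":[0,0,0],"fingers":-1},{"travel":[0,1,0],"rot":[0,0,0],"fingers":-1},{"travel":[0,1,0],"rot":[0,0,0],"fingers":-1},{"travel":[0,1,0],"rot":[0,0,0],"fingers":-1},{"travel":[0,1,0],"rot":[0,0,0],"fingers":-1}])

```text
t: 13.85
tcp_pos: [0.5916, 0.1281, 0.1124]
tool_rot: [-3.135, -0.0, 0.23]
contact_force: [-1.5, 6.5, 6.5]
finger_gap: 0.187
finger_force: 60.1
```

send_rows(motion=[{"travel":[0,1,0],"rot":[0,0,0],"fingers":-1},{"travel":[0,1,0],"rot":[0,0,0],"fingers":-1},{"travel":[0,1,0],"rot":[0,0,0],"fingers":-1},{"travel":[0,1,0],"rot":[0,0,0],"fingers":-1},{"travel":[0,1,0],"rot":[0,0,0],"fingers":-1}])

```text
t: 14.35
tcp_pos: [0.5928, 0.1232, 0.1124]
tool_rot: [-3.135, -0.0, 0.23]
contact_force: [-1.0, 7.0, 5.4]
finger_gap: 0.189
finger_force: 60.1
```

send_rows(motion=[{"travel":[0,1,0],"rot":[0,0,0],"fingers":-1},{"travel":[0,1,0],"rot":[0,0,0],"fingers":-1},{"travel":[0,1,0],"rot":[0,0,0],"fingers":-1},{"travel":[0,1,0],"rot":[0,0,0],"fingers":-1},{"travel":[0,1,0],"rot":[0,0,0],"fingers":-1}])

```text
t: 14.85
tcp_pos: [0.594, 0.1183, 0.1124]
tool_rot: [-3.135, -0.0, 0.23]
contact_force: [-1.4, 6.2, 5.7]
finger_gap: 0.193
finger_force: 60.1
```

send_rows(motion=[{"travel":[0,1,0],"rot":[0,0,0],"fingers":-1},{"travel":[0,1,0],"rot":[0,0,0],"fingers":-1},{"travel":[0,1,0],"rot":[0,0,0],"fingers":-1},{"travel":[0,1,0],"rot":[0,0,0],"fingers":-1},{"travel":[0,1,0],"rot":[0,0,0],"fingers":-1}])

```text
t: 15.35
tcp_pos: [0.5951, 0.1134, 0.1124]
tool_rot: [-3.135, -0.0, 0.23]
contact_force: [-0.0, 7.1, 6.1]
finger_gap: 0.191
finger_force: 60.1
```

send_rows(motion=[{"travel":[0,1,0],"rot":[0,0,0],"fingers":-1},{"travel":[0,1,0],"rot":[0,0,0],"fingers":-1},{"travel":[0,1,0],"rot":[0,0,0],"fingers":-1},{"travel":[0,1,0],"rot":[0,0,0],"fingers":-1},{"travel":[0,1,0],"rot":[0,0,0],"fingers":-1}])

```text
t: 15.85
tcp_pos: [0.5963, 0.1084, 0.1124]
tool_rot: [-3.135, -0.0, 0.23]
contact_force: [0.3, 7.0, 4.6]
finger_gap: 0.185
finger_force: 60.1
```

send_rows(motion=[{"travel":[0,1,0],"rot":[0,0,0],"fingers":-1},{"travel":[0,1,0],"rot":[0,0,0],"fingers":-1},{"travel":[0,1,0],"rot":[0,0,0],"fingers":-1},{"travel":[0,1,0],"rot":[0,0,0],"fingers":-1},{"travel":[0,1,0],"rot":[0,0,0],"fingers":-1}])

```text
t: 16.35
tcp_pos: [0.598, 0.1003, 0.1119]
tool_rot: [-3.14, -0.001, 0.229]
contact_force: [1.1, 4.1, 1.6]
finger_gap: 0.196
finger_force: 59.6
```

Downward resistance has gone, so the tip is probably over the hole. Testing with a small downward move.

send_rows(motion=[{"travel":[0,0,0.5],"rot":[0,0,0],"fingers":-1},{"travel":[0,0,0.5],"rot":[0,0,0],"fingers":-1},{"travel":[0,0,0],"rot":[0,0,0],"fingers":-1}])

```text
t: 16.65
tcp_pos: [0.5979, 0.1002, 0.1108]
tool_rot: [-3.14, -0.001, 0.228]
contact_force: [1.7, 4.7, 1.8]
finger_gap: 0.191
finger_force: 59.7
```

send_rows(motion=[{"travel":[0,-0.5,1],"rot":[0,0,0],"fingers":-1},{"travel":[0,0,1.5],"rot":[0,0,0],"fingers":-1},{"travel":[0,0,1.5],"rot":[0,0,0],"fingers":-1},{"travel":[0,0,1.5],"rot":[0,0,0],"fingers":-1},{"travel":[0,0,0],"rot":[0,0,0],"fingers":-1}])

```text
t: 17.15
tcp_pos: [0.5977, 0.1005, 0.105]
tool_rot: [-3.14, -0.0, 0.228]
contact_force: [1.3, 6.0, 1.4]
finger_gap: 0.188
finger_force: 59.6
```

The pin is 7.5 mm into the hole. I'll keep pushing gently while relieving the side load.

send_rows(motion=[{"travel":[0,-0.7,1],"rot":[0,0,0],"fingers":-1},{"travel":[0,0,1],"rot":[0,0,0],"fingers":-1},{"travel":[0,0,1],"rot":[0,0,0],"fingers":-1},{"travel":[0,0,1],"rot":[0,0,0],"fingers":-1},{"travel":[0,0,0],"rot":[0,0,0],"fingers":-1}])

```text
t: 17.65
tcp_pos: [0.5979, 0.1006, 0.1016]
tool_rot: [-3.141, -0.001, 0.228]
contact_force: [0.9, 5.6, 4.2]
finger_gap: 0.192
finger_force: 59.9
```

send_rows(motion=[{"travel":[0,-0.5,1],"rot":[0,0,0],"fingers":-1},{"travel":[0,0,1],"rot":[0,0,0],"fingers":-1},{"travel":[0,0,1],"rot":[0,0,0],"fingers":-1},{"travel":[0,0,1],"rot":[0,0,0],"fingers":-1},{"travel":[0,0,1],"rot":[0,0,0],"fingers":-1},{"travel":[0,0,0],"rot":[0,0,0],"fingers":-1}])

```text
t: 18.25
tcp_pos: [0.5981, 0.1007, 0.0969]
tool_rot: [-3.141, -0.001, 0.228]
contact_force: [1.8, 3.6, 5.3]
finger_gap: 0.19
finger_force: 60.3
```

send_rows(motion=[{"travel":[0,0,1],"rot":[0,0,0],"fingers":-1},{"travel":[0,0,1],"rot":[0,0,0],"fingers":-1},{"travel":[0,0,1],"rot":[0,0,0],"fingers":-1},{"travel":[0,0,1],"rot":[0,0,0],"fingers":-1},{"travel":[0,0,0],"rot":[0,0,0],"fingers":-1}])

```text
t: 18.75
tcp_pos: [0.598, 0.1008, 0.0928]
tool_rot: [-3.141, -0.001, 0.228]
contact_force: [2.2, 4.2, 3.8]
finger_gap: 0.192
finger_force: 60.1
```

send_rows(motion=[{"travel":[0,0,1],"rot":[0,0,0],"fingers":-1},{"travel":[0,0,0.5],"rot":[0,0,0],"fingers":-1},{"travel":[0,0,0.5],"rot":[0,0,0],"fingers":-1},{"travel":[0,0,0],"rot":[0,0,0],"fingers":-1}])

```text
t: 19.15
tcp_pos: [0.5982, 0.1008, 0.091]
tool_rot: [-3.141, -0.002, 0.228]
contact_force: [0.3, 5.2, 7.2]
finger_gap: 0.192
finger_force: 60.3
```

send_rows(motion=[{"travel":[0,0,0.5],"rot":[0,0,0],"fingers":-1},{"travel":[0,0,0.5],"rot":[0,0,0],"fingers":-1},{"travel":[0,0,0],"rot":[0,0,0],"fingers":-1}])

```text
t: 19.45
tcp_pos: [0.5983, 0.1008, 0.091]
tool_rot: [-3.141, -0.002, 0.228]
contact_force: [-1.4, 5.2, 14.4]
finger_gap: 0.186
finger_force: 61.1
```

The pin has bottomed: z is unchanged while force rises to 14 N. I'll relax the load, open and rise.

send_rows(motion=[{"travel":[0,-0.5,-1],"rot":[0,0,0],"fingers":-1},{"travel":[0,0,0],"rot":[0,0,0],"fingers":-1},{"travel":[0,0,0],"rot":[0,0,0],"fingers":-0.3},{"travel":[0,0,0],"rot":[0,0,0],"fingers":0.0},{"travel":[0,0,0],"rot":[0,0,0],"fingers":0.0},{"travel":[0,0,0],"rot":[0,0,0],"fingers":0.0}])

```text
t: 20.05
tcp_pos: [0.5968, 0.1003, 0.0897]
tool_rot: [3.141, 0.002, 0.227]
contact_force: [-0.4, 1.4, 0.5]
finger_gap: 0.499
finger_force: 0.0
```

send_rows(motion=[{"travel":[0,0,-5],"rot":[0,0,0],"fingers":0.0},{"travel":[0,0,-15],"rot":[0,0,0],"fingers":0.0},{"travel":[0,0,-40],"rot":[0,0,0],"fingers":0.0},{"travel":[0,0,-40],"rot":[0,0,0],"fingers":0.0},{"travel":[-40,0,-20],"rot":[0,0,0],"fingers":0.0},{"travel":[-40,0,0],"rot":[0,0,0],"fingers":0.0},{"travel":[0,0,0],"rot":[0,0,0],"fingers":0.0},{"travel":[0,0,0],"rot":[0,0,0],"fingers":0.0}])

```text
t: 20.85
tcp_pos: [0.5194, 0.0833, 0.2117]
tool_rot: [-3.14, -0.002, 0.228]
contact_force: [-0.1, -0.6, 0.6]
finger_gap: 0.5
finger_force: 0.0
```

```bash
python3 - <<'E'
from h import *
d=grab('side','s4.png')
u,v=proj(d,[.598,.1008,.063]); print((u-235)*6.6,(v-170)*6.6)
for z in(.067,.101): print(z,(proj(d,[.598,.1008,z])-[235,170])*6.6)
c=d['color'][170:260,235:345]
cv2.imwrite('pics/c7.png',cv2.convertScaleAbs(cv2.resize(c,None,fx=6.6,fy=6.6,interpolation=cv2.INTER_CUBIC)[...,::-1],alpha=1.5))
s=robot.read_state(); print(s['tcp_pos'],s['contact_force'],s['finger_gap'])
E
```

```text
249.66818281594118 341.86558199474126
0.067 [249.20978001 332.80384709]
0.101 [245.25135529 254.55346374]
[0.52023574 0.08349928 0.2114805 ] [0.04776206 0.72133987 0.05067838] 0.495066453879831
```

View pics/c7.png

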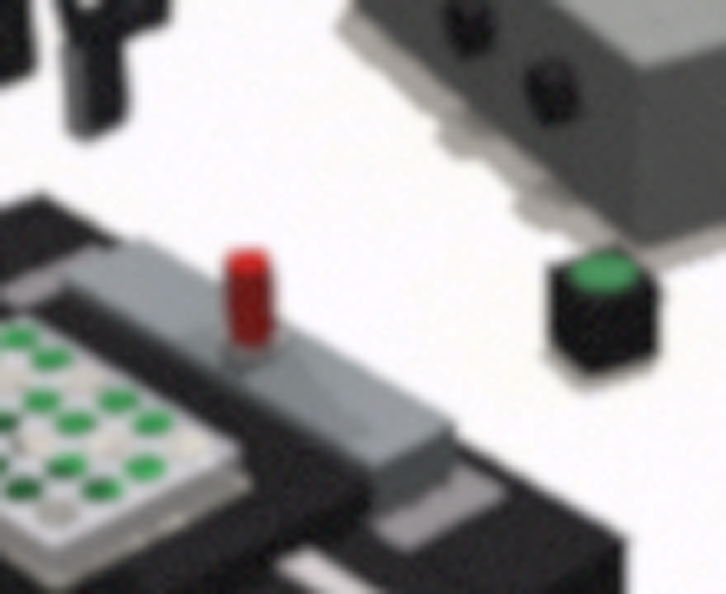

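The picture shows the pin upright at crop (248,300) with its flange flat on the bar. The gripper is clear and the bystanders in view are in place.

```bash
python3 -c "
from bench import robot
print(robot.finish_job())"
```

```text
the job is handed in; nothing more can be done
None
```

The stage is locked and the job is handed in: the red pin dropped into the hidden hole, its flange sits flat on the carriage, the gripper has let go and is clear, and the arm took about 21 s.

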